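# Make up a culture kit and a blood-grouping kit from the stock

## Robot

A 6-joint arm with a two-finger parallel gripper is mounted at the origin on a cart in front of the work surface, level with it; the furniture and walls round the work are solid. World frame = base frame: x ahead of the robot, y to its left, z up, the work surface at z = 0. Lengths are in m, angles in rad, forces in N, time in s.
With the tool pointing down it reaches from about 0.325 to 0.85 m from the base axis. Payload 15.5 kg.
Tool frame: the origin (TCP) lies where the fingers leave the gripper's body, on its centre line; the fingertips stand 78 mm ahead of it and the grasp point (between the pads) lies 60 mm ahead of it; z points along the fingers, y is the line along which they close (so a half turn about z gives the same grasp; the last joint's range is limited). The gripper opens to 91 mm and grips with 3 to 60 N. Pads are 32 mm wide; open, the fingers measure 118 mm over their backs; the gripper's body (76 mm by 178 mm) begins 60 mm behind the grasp point.
Start: joints at [1.179, 0.494, 1.345, -0, 1.302, -0.096], TCP at [0.183, 0.598, 0.292] pointing down, gripper open.
Joint ranges: [-2.91, 2.91], [-0.82, 2.16], [0.22, 2.67], [-1.22, 4.37], [0.12, 2.79], [-3.08, 3.08]. Speed limits (rad/s): [1.89, 1.89, 2.57, 3.01, 3.01, 3.01].

## Interface

Orientations are given as a unit quaternion [w, x, y, z].
In Python, from workcell import env, vision gives the robot as it stands.
- The arm moves only by the shell command python3 -m crank 'ROWS' [FORCE]. ROWS is JSON, a list of rows, each a list of 3 entries, a list of its own where there are three numbers: the turn, a rotation vector about the world's x, y, z scaled (see below), then the shift along the world's x, y, z scaled (see below), then the opening, from 0 (shut) to 1 (fully open). In form: [[[wx, wy, wz], [tx, ty, tz], hand], ...]. A call has 1 to 12 rows; each row is the pose to reach, as a shift and turn from the pose commanded when the call began; what a row does not reach only later rows make up. The controller multiplies each number of a shift by 0.5 m and each number of a turn by 0.5 rad. A row lasts 1/12 s, in which the tool goes at most 41.7 mm and 7.16 degrees, less where a joint would pass 70% of its speed; a pose out of reach is approached as far as the arm can. A call with a number of a shift or a turn outside -1 to 1 is refused whole. A call with a gripper value outside its range is refused whole. The fingers move at their own pace and stop on an object; FORCE is the grip in N (left out, the last holds). Time passes only in rows, so rows that repeat a pose let the fingers close. It gives the time, the measured TCP pose, the force, the opening and the grip force at its end, in the units of the state.
- env.get_obs(): the state, without advancing time (a new reading comes with each control period).
- vision.snapshot(name): name is "scene" or "top" or "wrist"; returns a dict with "img" (384x512x3 uint8, blue, green, red), "depth" (384x512 float32, m along the optical axis (not along the pixel's ray), 0 where there is no reading), "K" (3x3 intrinsics, pixels), "rvec" (rotation vector, rad) and "tvec" (3), from world to camera coordinates, as OpenCV has them. Camera axes: x right, y down, z forward; pixel columns grow to the right and rows downward; lengths in m; the calibration is good to about 2 mm. A picture is of the moment at which its call begins.
- env.finish_job(): hands the job in; it is judged then, once.
The state is a dict: "clock": time; "joints": joint angles; "qvel": joint speeds; "joint_torque": joint torques, N m; "eef_pos": TCP position; "ee_rot": TCP orientation; "contact_force": force on the tool from outside, world axes, zero at the start; "moment": the same for the moment, N m; "width": finger opening in m; "grip_force": force on a finger pad.
Only numpy, scipy, OpenCV 4.12 (cv2) and the standard library are available. Lean on these libraries where they do the work, as an engineer would, in place of code of your own. Each camera call takes 0.05 s, during which the arm holds its last target. There are 200 camera calls.

## Task

Make up the two kits from the stock at the front left of the worktop (not the bottles and dish along the wall), each thing in the place moulded for it in the kit tray. The yellow tray is the culture kit: the white bottle with the red cap standing in the bottle cup, the pink dish flat in the dish seat and the orange-capped tube lying in the tube cradle. The blue tray is the grouping kit: the blue bottle in the cup and the yellow-capped tube in the cradle, no dish; leave the brown bottle and the pale dish where they are as spares.

Things in the scene. Friction and masses are not known exactly. Their poses are not given: they have to be found in the camera images.
- red_capped_bottle: dropper bottle, white with a red cap, standing upright in the stock at the front left of the worktop; body 35 mm across and 60 mm high, narrower cap above it, 86 mm high in all. Origin: centre of its underside, z up. Rigid, with the cap fixed on.
- blue_bottle: dropper bottle, blue with a black cap, standing upright in the stock at the front left of the worktop; body 33 mm across and 56 mm high, narrower cap above it, 78 mm high in all. Origin: centre of its underside, z up. Rigid, with the cap fixed on.
- brown_bottle: dropper bottle, brown with a white cap, standing upright in the stock at the front left of the worktop; body 31 mm across and 56 mm high, narrower cap above it, 78 mm high in all. Origin: centre of its underside, z up. It belongs to no kit: it stays where it stands in the stock, upright.
- pink_dish: shut petri dish with pink medium, 58 mm across the lid, 54 mm across the rigid part that the fingers meet, 11 mm high, lying flat in the stock at the front left of the worktop. Origin: centre of its underside, z up. Rigid; lid and dish stay together.
- pale_dish: shut petri dish with pale grey-yellow medium, 58 mm across the lid, 54 mm across the rigid part that the fingers meet, 11 mm high, lying flat in the stock at the front left of the worktop. Origin: centre of its underside, z up. Rigid; lid and dish stay together. It belongs to no kit: it stays where it stands in the stock, upright.
- orange_capped_tube: empty clear capped sample tube with an orange cap, 63 mm long, lying on the worktop in the stock at the front left; glass 12 mm thick, cap 15 mm thick over the last 17 mm. Origin: on its axis, at half its length, about 7 mm above the surface it lies on; its x axis runs along the tube towards the cap. It does not roll.
- yellow_capped_tube: empty clear capped sample tube with a yellow cap, 63 mm long, lying on the worktop in the stock at the front left; glass 12 mm thick, cap 15 mm thick over the last 17 mm. Origin: on its axis, at half its length, about 7 mm above the surface it lies on; its x axis runs along the tube towards the cap. It does not roll.
- yellow_tray: yellow kit tray, 98 (x) by 222 (y) mm, fixed; origin under its centre, z up, +x away from robot, +y left. Floor 4, rim to 10. In mm: bottle cup at (0,78), bore 47, top 19. Dish seat at (0,-4): arcs of inner radius 36, top 11, to +x and -x; gaps 41 wide to +y and -y for fingers. Tube cradle along x, centre (0,-74): uprights 26 apart, stops 80 apart, top 15; the middle 40 free for fingers.
- blue_tray: blue kit tray, moulded exactly as the yellow one, with the same origin, axes and three places. Things rest on its floor, 4 mm above the worktop. The trays lie side by side, either one to the left, in front of a fixed analyser, 0.23 m high, that fills x > 0.58, y -0.35 to 0.18 m (carry things round its front or high over it). A tall case stands at x > 0.5, y < -0.42 m.
There are look-alikes about, which are no part of the job. Several things look just like the pale_dish: the one meant starts farthest to the robot's right.

How it is judged:
By the outcome, as a careful person would: the job done as asked, in the order asked, and still so for the second after the job is handed in, with the robot touching nothing.
It also fails if it takes over 144 s, if anything falls off the work surface, if the arm or the gripper's body presses on something with over 40 N, if the wrist force passes 120 N, or if a joint passes its speed limit or range.

## Working session

There is one attempt and no reset: what is moved stays moved. The work goes in short steps, Python scripts to look and compute and a shell command to move; the robot and the scene stay as the last step left them, time stands still between calls to the robot, and variables do not carry over. Pictures are saved under pics/ and viewed, at most 14 in all, crops included, and the job is handed in when it is done.

```bash
ls; mkdir -p pics; cat > h.py <<'E'
from workcell import env, vision
import numpy as np, cv2
def snap(n):
    s=vision.snapshot(n); s['R']=cv2.Rodrigues(np.array(s['rvec'],float))[0]; return s
def cloud(s):
    d=s['depth'];K=np.array(s['K']);v,u=np.mgrid[:384,:512]
    c=np.stack([(u-K[0,2])/K[0,0]*d,(v-K[1,2])/K[1,1]*d,d],-1)
    return (c-np.ravel(s['tvec']))@s['R']
def px2w(s,u,v,z):
    K=np.array(s['K']);r=s['R'].T@np.linalg.inv(K)@[u,v,1];o=-s['R'].T@np.ravel(s['tvec'])
    return o+r*(z-o[2])/r[2]
E
python3 - <<'E'
from h import *
import pickle
for n in("scene","top","wrist"):
    s=snap(n);cv2.imwrite(f"pics/{n}0.png",s['img']);pickle.dump(s,open(f"{n}0.pkl","wb"))
    print(n,-s['R'].T@np.ravel(s['tvec']),s['K'][0][0])
o=env.get_obs();print(o)
E
```

```text
pics
scene [0.05095071 0.98204649 1.00746007] 359.29530127778935
top [0.37515647 0.2152064  1.2721973 ] 359.9827586075079
wrist [0.10424576 0.62119303 0.3838808 ] 273.41021614698127
{'clock': 0.15, 'joints': array([ 1.17851174e+00,  4.94047206e-01,  1.34594233e+00, -8.91075595e-06,
        1.30247123e+00, -9.54855956e-02]), 'qvel': array([ 0.00018613, -0.0007628 , -0.00368945,  0.00145924, -0.00295417,
       -0.00150069]), 'joint_torque': array([ 1.54669033e-03, -8.79198360e+01, -3.82050419e+01,  7.05271773e-02,
        5.01034339e-02, -1.35434857e-04]), 'eef_pos': array([0.18270525, 0.59749929, 0.29178675]), 'ee_rot': array([-1.00645173e-04,  1.47854225e-01,  9.89009070e-01, -4.22248335e-04]), 'contact_force': array([ 0.21385378, -0.17913547,  0.19557081]), 'moment': array([-0.02134628, -0.01432174, -0.00754743]), 'grip_force': 0.0, 'width': 0.09151726656867817}
```

View pics/top0.png

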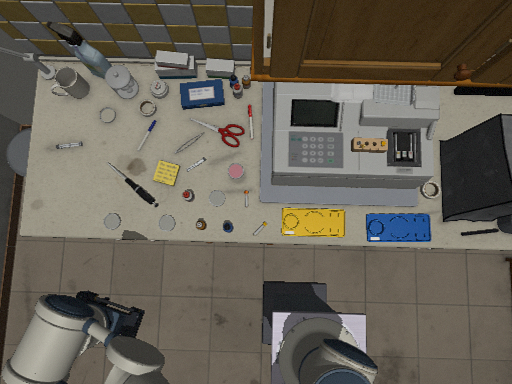

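View pics/scene0.png

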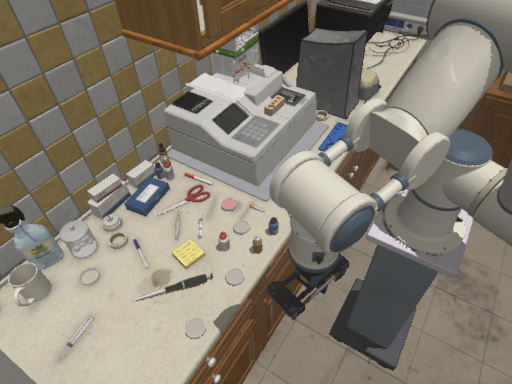

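The top view (up = +x, right = −y) shows these candidates:
- Red-capped bottle at (188,195). Look-alike bottles stand by the wall at (237,87).
- Blue bottle at (228,226) and brown bottle at (201,224).
- Pink dish at (236,172).
- Pale dishes at (217,198), (167,222) and (112,221). The one at (217,198) is farthest right, so it's the spare.
- Tubes at (247,198) and (260,228). There's another tube-like thing at (196,164).
- Yellow tray at (313,222) and blue tray at (398,227).

Next I'll check a close crop.

```bash
python3 - <<'E'
from h import *
import pickle
s=pickle.load(open("top0.pkl","rb"))
cv2.imwrite("pics/crop1.png",cv2.resize(s['img'][150:245,175:275],None,fx=6,fy=6,interpolation=cv2.INTER_CUBIC))
cv2.imwrite("pics/crop2.png",cv2.resize(s['img'][198:248,275:435],None,fx=5,fy=5,interpolation=cv2.INTER_CUBIC))
P=cloud(s)
for n,u,v in[("red",188,195),("blue",228,226),("brown",201,224),("pink",236,172),("pale",217,198),("ot",247,198),("yt",260,228),("ytray",313,222),("btray",398,227)]: print(n,P[v,u].round(3))
E
```

```text
red [0.533 0.455 0.075]
blue [0.433 0.317 0.072]
brown [0.437 0.407 0.073]
pink [0.631 0.302 0.004]
pale [0.534 0.365 0.008]
ot [0.537 0.259 0.012]
yt [0.433 0.21  0.009]
ytray [0.459 0.024 0.002]
btray [ 0.45  -0.274  0.001]
```

View pics/crop1.png

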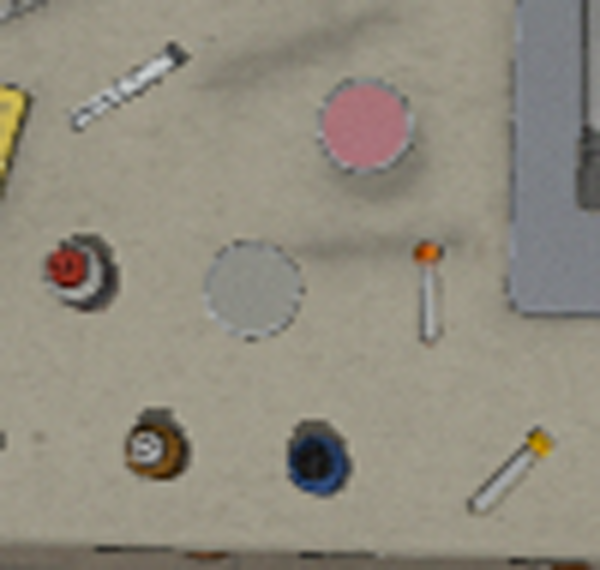

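View pics/crop2.png

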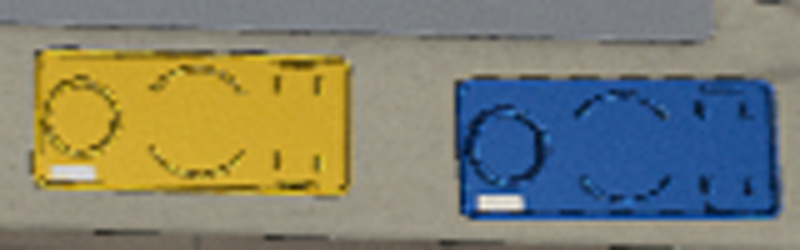

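The crop confirms the choices (top-image pixels = 175+x/6, 150+y/6). In the crop, the red cap is at (67,267), the blue cap at (315,460) and the pink dish at (365,126). The orange tube runs (430,343)→cap (428,243) and the yellow tube (475,507)→cap (545,435). On both trays the cup is at the left and the cradle at the right.

```bash
python3 - <<'E'
from h import *
import pickle
s=pickle.load(open("top0.pkl","rb"))
f=lambda x,y,k,a,b,z:px2w(s,(x+.5)/k-.5+a,(y+.5)/k-.5+b,z).round(4)
c=lambda x,y,z:f(x,y,6,175,150,z)
d=lambda x,y,z:f(x,y,5,275,198,z)
for n,x,y,z in[("red",67,267,.086),("blue",315,460,.078),("brown",147,448,.078),("pink",365,126,.011),("pale",253,289,.011),("o cap",428,243,.01),("o end",430,343,.007),("y cap",545,435,.01),("y end",475,507,.007)]: print(n,c(x,y,z))
for n,L in[("Y",[(37,52),(350,60),(350,193),(33,187)]),("B",[(457,80),(773,84),(778,217),(462,215)])]:
    w=np.array([d(*p,.01) for p in L]);print(n,w.mean(0),w[1]-w[0],w[2]-w[3])
for n,x,y,z in[("Ycup",80,118,.019),("Yd",197,121,.011),("Ycr",297,126,.015),("Bcup",507,147,.019),("Bd",622,147,.011),("Bcr",722,148,.015)]: print(n,d(x,y,z))
E
```

```text
red [0.5347 0.4607 0.086 ]
blue [0.4321 0.3194 0.078 ]
brown [0.436  0.4126 0.078 ]
pink [0.6343 0.3033 0.011 ]
pale [0.5347 0.3658 0.011 ]
o cap [0.5651 0.2636 0.01  ]
o end [0.5061 0.2606 0.007 ]
y cap [0.4537 0.1916 0.01  ]
y end [0.4108 0.2313 0.007 ]
Y [0.4583   0.024925 0.01    ] [ 0.0006 -0.2198  0.    ] [ 0.0022 -0.2205  0.    ]
B [ 0.4486   -0.271125  0.01    ] [ 0.0034 -0.2206  0.    ] [ 0.005  -0.2185  0.    ]
Ycup [0.4587 0.1043 0.019 ]
Yd [0.4595 0.0218 0.011 ]
Ycr [ 0.4577 -0.0471  0.015 ]
Bcup [ 0.4471 -0.1915  0.019 ]
Bd [ 0.4498 -0.274   0.011 ]
Bcr [ 0.4509 -0.3416  0.015 ]
```

```bash
python3 -m crank '[[[0,0,0.593],[0.903,-0.589,-0.15],1],[[0,0,0.593],[0.903,-0.589,-0.15],1],[[0,0,0.593],[0.903,-0.589,-0.15],1],[[0,0,0.593],[0.903,-0.589,-0.15],1],[[0,0,0.593],[0.903,-0.589,-0.15],1],[[0,0,0.593],[0.903,-0.589,-0.15],1],[[0,0,0.593],[0.903,-0.589,-0.15],1],[[0,0,0.593],[0.903,-0.589,-0.15],1],[[0,0,0.593],[0.903,-0.589,-0.15],1],[[0,0,0.593],[0.903,-0.589,-0.15],1],[[0,0,0.593],[0.903,-0.589,-0.15],1],[[0,0,0.593],[0.903,-0.589,-0.15],1]]' 15
python3 - <<'E'
from h import *
o=env.get_obs();print(o['clock'],o['eef_pos'],o['ee_rot'],o['joints'].round(3))
E
```

```text
clock: 1.15
eef_pos: [0.5932, 0.3294, 0.2238]
ee_rot: [-0.0, 0.0, 1.0, -0.0]
contact_force: [1.3, 1.1, 1.0]
width: 0.091
grip_force: 0.0
1.15 [0.59322057 0.32937659 0.22378167] [-2.00776822e-04  2.25606923e-04  9.99999953e-01 -5.35490449e-05] [ 0.419  0.633  1.278  0.     1.23  -1.151]
```

```bash
python3 -m crank '[[[0,0,0],[0,0,0],1],[[0,0,0],[0,0,0],1],[[0,0,0],[0,0,0],1]]'
```

```text
clock: 1.4
eef_pos: [0.5915, 0.3308, 0.2239]
ee_rot: [-0.0, 0.0, 1.0, -0.0]
contact_force: [-0.8, -0.0, -0.6]
width: 0.0912
grip_force: 0.0
```

```bash
python3 -m crank '[[[0,0,0],[0.085,-0.056,-0.128],1],[[0,0,0],[0.085,-0.056,-0.128],1],[[0,0,0],[0.085,-0.056,-0.128],1],[[0,0,0],[0.085,-0.056,-0.128],1],[[0,0,0],[0.085,-0.056,-0.128],1]]'
python3 - <<'E'
from h import *
s=snap("wrist");cv2.imwrite("pics/w1.png",s['img']);P=cloud(s);o=env.get_obs();print(o['eef_pos'])
b,g,r=[s['img'][...,i].astype(int) for i in range(3)]
m=(r-g>25)&(abs(P[...,2]-.008)<.02)&(P[...,0]>.58)
n,l,st,c=cv2.connectedComponentsWithStats(m.astype('u1'));i=1+st[1:,4].argmax();print(st[i],c[i],px2w(s,*c[i],.009))
E
```

```text
clock: 1.82
eef_pos: [0.6335, 0.304, 0.161]
ee_rot: [0.0, -0.0, 1.0, 0.0]
contact_force: [1.3, -1.0, 0.0]
width: 0.091
grip_force: 0.0
[0.63368766 0.30426911 0.16162431]
[ 232  172   52   50 2023] [257.4824518  196.83193277] [0.63444587 0.30237267 0.009     ]
```

View pics/w1.png

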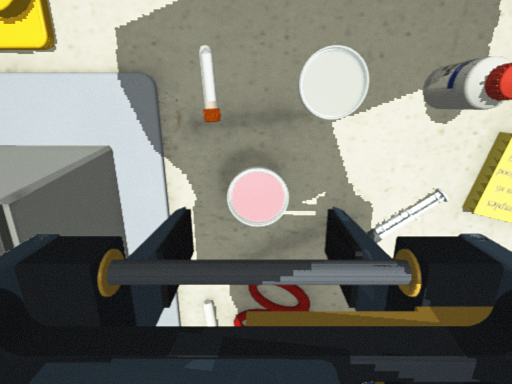

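The wrist view shows the pink dish at (257,197), centred between the fingers, which puts it at (0.634, 0.302). The analyser edge on the left is clear. Descending and gripping.

```bash
python3 -m crank '[[[0,0,0],[0.001,-0.004,-0.06],1],[[0,0,0],[0.001,-0.004,-0.11],1],[[0,0,0],[0.001,-0.004,-0.14],1],[[0,0,0],[0.001,-0.004,-0.157],1],[[0,0,0],[0.001,-0.004,-0.157],1],[[0,0,0],[0.001,-0.004,-0.157],1],[[0,0,0],[0.001,-0.004,-0.157],0],[[0,0,0],[0.001,-0.004,-0.157],0],[[0,0,0],[0.001,-0.004,-0.157],0],[[0,0,0],[0.001,-0.004,-0.157],0],[[0,0,0],[0.001,-0.004,-0.157],0],[[0,0,0],[0.001,-0.004,-0.157],0]]' 15
python3 -m crank '[[[0,0,0],[0,0,0],0],[[0,0,0],[0,0,0],0],[[0,0,0],[0,0,0],0]]'
```

```text
clock: 2.87
eef_pos: [0.6348, 0.3009, 0.082]
ee_rot: [0.0, 0.0, 1.0, 0.0]
contact_force: [1.3, -0.0, 1.2]
width: 0.0537
grip_force: 3.2
clock: 3.12
eef_pos: [0.6349, 0.3009, 0.082]
ee_rot: [0.0, 0.0, 1.0, 0.0]
contact_force: [-0.7, -0.6, 4.1]
width: 0.054
grip_force: 15.0
```

```bash
python3 -m crank '[[[0,0,0],[0,0,0.08],0],[[0,0,0],[0,0,0.16],0],[[0,0,0],[-0.05,0,0.2],0],[[0,0,0],[-0.13,0,0.2],0],[[0,0,0],[-0.2,-0.02,0.2],0],[[0,0,0],[-0.27,-0.06,0.2],0],[[0,0,0],[-0.33,-0.11,0.2],0],[[0,0,0],[-0.352,-0.18,0.2],0],[[0,0,0],[-0.352,-0.26,0.2],0],[[0,0,0],[-0.352,-0.34,0.2],0],[[0,0,0],[-0.352,-0.42,0.2],0],[[0,0,0],[-0.352,-0.49,0.2],0]]'
python3 -m crank '[[[0,0,0],[0,-0.05,0],0],[[0,0,0],[0,-0.069,-0.04],0],[[0,0,0],[0,-0.069,-0.08],0],[[0,0,0],[0,-0.069,-0.08],0],[[0,0,0],[0,-0.069,-0.08],0]]'
python3 - <<'E'
from h import *
s=snap("wrist");cv2.imwrite("pics/w2.png",s['img']);o=env.get_obs();print(o['eef_pos'],o['width'])
E
```

```text
clock: 4.12
eef_pos: [0.4584, 0.0539, 0.1819]
ee_rot: [0.0, 0.0, 1.0, -0.0]
contact_force: [1.4, -0.2, -0.7]
width: 0.054
grip_force: 15.0
clock: 4.53
eef_pos: [0.4583, 0.0214, 0.1415]
ee_rot: [-0.001, 0.0, 1.0, 0.0]
contact_force: [-0.9, 0.6, -1.6]
width: 0.054
grip_force: 15.0
[0.4587287  0.02168284 0.14212777] 0.053615674601955016
```

View pics/w2.png

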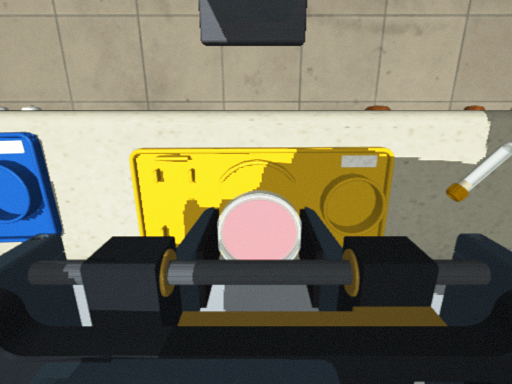

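The dish is held level above the seat. The tray's cup appears at (352,203) and its near corners at (134,150) and (391,150). I'll use these to refine the tray pose.

```bash
python3 - <<'E'
from h import *
s=snap("wrist")
print("cup",px2w(s,352,203,.019),"corners",px2w(s,134,150,.01),px2w(s,391,150,.01))
E
```

```text
cup [0.45530563 0.09921477 0.019     ] corners [ 0.41209573 -0.08146153  0.01      ] [0.41224957 0.13004391 0.01      ]
```

```bash
python3 -m crank '[[[0,0,0],[0,-0.002,-0.04],0],[[0,0,0],[0,-0.002,-0.08],0],[[0,0,0],[0,-0.002,-0.1],0],[[0,0,0],[0,-0.002,-0.11],0],[[0,0,0],[0,-0.002,-0.11],0],[[0,0,0],[0,-0.002,-0.11],0],[[0,0,0],[0,-0.002,-0.11],0.7],[[0,0,0],[0,-0.002,-0.11],0.7],[[0,0,0],[0,-0.002,-0.11],0.7],[[0,0,0],[0,-0.002,-0.11],0.7],[[0,0,0],[0,-0.002,-0.11],0.7]]'
python3 -m crank '[[[0,0,0],[0,0,0.05],0.7],[[0,0,0],[0,0,0.12],0.7],[[0,0,0],[0,0,0.18],0.7],[[0,0,0],[0,0,0.2],0.7],[[0,0,0],[0,0,0.2],0.7],[[0,0,0],[0,0,0.2],0.7]]'
python3 - <<'E'
from h import *
s=snap("wrist");cv2.imwrite("pics/w3.png",s['img']);o=env.get_obs();print(o['eef_pos'],o['width'])
E
```

```text
clock: 5.55
eef_pos: [0.4589, 0.0204, 0.087]
ee_rot: [0.0, 0.0, 1.0, -0.0]
contact_force: [-0.2, 0.5, 0.3]
width: 0.0638
grip_force: 0.0
clock: 6.05
eef_pos: [0.4589, 0.0204, 0.1871]
ee_rot: [0.001, 0.0, 1.0, -0.0]
contact_force: [-0.2, -0.6, -0.3]
width: 0.0638
grip_force: 0.0
[0.45850993 0.02043595 0.18635392] 0.0637314962335913
```

View pics/w3.png

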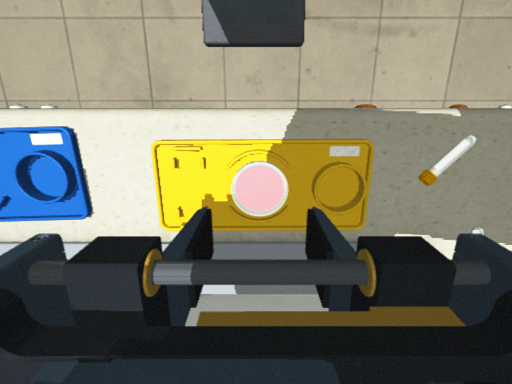

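The dish sits flat in its seat at (259,190), inside the arcs. Next is the orange tube.

```bash
python3 - <<'E'
from h import *
s=snap("wrist")
for u,v,z in[(152,141,.01),(374,140,.01),(368,230,.01),(160,230,.01),(338,188,.019),(259,190,.015)]: print(px2w(s,u,v,z).round(4))
E
python3 -m crank '[[[0,0,0],[0.147,0.483,0],0.5],[[0,0,0],[0.147,0.483,0],0.5],[[0,0,0],[0.147,0.483,0],0.5],[[0,0,0],[0.147,0.483,0],0.5],[[0,0,0],[0.147,0.483,0],0.5],[[0,0,0],[0.147,0.483,0],0.5],[[0,0,0],[0.147,0.483,0],0.5],[[0,0,0],[0.147,0.483,0],0.5],[[0,0,0],[0.147,0.483,0],0.5]]'
python3 - <<'E'
from h import *
s=snap("wrist");cv2.imwrite("pics/w4.png",cv2.resize(s['img'][60:300,130:390],None,fx=3,fy=3)[:600]);o=env.get_obs();print(o['eef_pos'],o['width'])
import pickle;pickle.dump(s,open('w4.pkl','wb'))
E
```

```text
[ 0.4101 -0.0842  0.01  ]
[0.4093 0.1323 0.01  ]
[0.5055 0.1375 0.01  ]
[ 0.5053 -0.0865  0.01  ]
[0.4555 0.0985 0.019 ]
[0.4587 0.0201 0.015 ]
clock: 6.9
eef_pos: [0.5315, 0.2616, 0.1853]
ee_rot: [-0.001, -0.0, 1.0, -0.001]
contact_force: [0.5, 0.5, -0.2]
width: 0.0458
grip_force: 0.0
[0.53151518 0.26092212 0.18564316] 0.045576030030186024
```

View pics/w4.png

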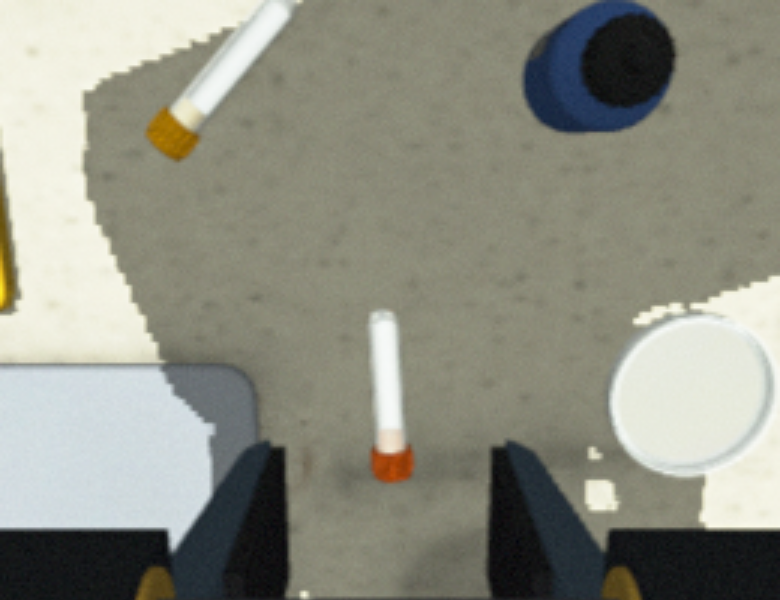

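The orange tube runs (383,312)→cap end (393,480) in the crop, almost along x and between the fingers. I can also see the yellow tube, (282,3)→cap end (162,147), and the blue cap at (629,60).

```bash
python3 - <<'E'
from h import *
import pickle;s=pickle.load(open('w4.pkl','rb'))
f=lambda x,y,z:px2w(s,(x+.5)/3-.5+130,(y+.5)/3-.5+60,z)
for n,a,b in[("o",(383,312,.007),(393,480,.008)),("y",(282,3,.007),(162,147,.008))]:
    a,b=f(*a),f(*b);d=b-a;print(n,a.round(4),b.round(4),(a+b)/2,np.hypot(*d[:2]),np.arctan2(d[1],d[0]))
print("blue",f(629,60,.078),"pale",f(690,394,.011))
E
```

```text
o [0.5057 0.2594 0.007 ] [0.5663 0.2628 0.008 ] [0.53597597 0.2611023  0.0075    ] 0.06070068327835867 0.05692215863107988
y [0.4106 0.229  0.007 ] [0.4524 0.1897 0.008 ] [0.43152161 0.20932894 0.0075    ] 0.057427130086509064 -0.7549650980500765
blue [0.43272782 0.31585382 0.078     ] pale [0.53325841 0.36392125 0.011     ]
```

```bash
python3 -m crank '[[[0,0,0.11],[0,0,-0.08],0.5],[[0,0,0.11],[0,0,-0.14],0.5],[[0,0,0.11],[0,0,-0.18],0.5],[[0,0,0.11],[0,0,-0.207],0.5],[[0,0,0.11],[0,0,-0.207],0.5],[[0,0,0.11],[0,0,-0.207],0.5],[[0,0,0.11],[0,0,-0.207],0],[[0,0,0.11],[0,0,-0.207],0],[[0,0,0.11],[0,0,-0.207],0],[[0,0,0.11],[0,0,-0.207],0],[[0,0,0.11],[0,0,-0.207],0],[[0,0,0.11],[0,0,-0.207],0]]' 12
python3 -m crank '[[[0,0,0],[0,0,0],0],[[0,0,0],[0,0,0],0],[[0,0,0],[0,0,0],0]]'
```

```text
clock: 7.95
eef_pos: [0.5324, 0.262, 0.0836]
ee_rot: [0.0, -0.027, 1.0, 0.0]
contact_force: [1.4, 0.0, 2.1]
width: 0.012
grip_force: 23.1
clock: 8.2
eef_pos: [0.5324, 0.2621, 0.0835]
ee_rot: [0.0, -0.027, 1.0, 0.0]
contact_force: [-0.7, 0.3, 6.1]
width: 0.0114
grip_force: 23.2
```

```bash
python3 -m crank '[[[0,0,0],[0,0,0.08],0],[[0,0,0],[-0.02,0,0.15],0],[[0,0,0],[-0.08,-0.05,0.16],0],[[0,0,-0.1],[-0.153,-0.12,0.16],0],[[0,0,-0.1],[-0.153,-0.2,0.16],0],[[0,0,-0.1],[-0.153,-0.28,0.16],0],[[0,0,-0.1],[-0.153,-0.36,0.16],0],[[0,0,-0.1],[-0.153,-0.44,0.16],0],[[0,0,-0.1],[-0.153,-0.52,0.16],0],[[0,0,-0.1],[-0.153,-0.58,0.16],0],[[0,0,-0.1],[-0.153,-0.622,0.14],0],[[0,0,-0.1],[-0.153,-0.622,0.12],0]]'
python3 -m crank '[[[0,0,0],[0,0,0],0],[[0,0,0],[0,0,0],0]]'
python3 - <<'E'
from h import *
s=snap("wrist");cv2.imwrite("pics/w5.png",cv2.resize(s['img'][100:300,130:390],None,fx=3,fy=3));o=env.get_obs();print(o['eef_pos'],o['width'],o['grip_force'])
E
```

```text
clock: 9.2
eef_pos: [0.4564, -0.0526, 0.1434]
ee_rot: [0.001, -0.001, 1.0, -0.001]
contact_force: [0.1, 1.2, -1.5]
width: 0.0114
grip_force: 23.0
clock: 9.37
eef_pos: [0.4554, -0.049, 0.1431]
ee_rot: [-0.001, -0.002, 1.0, 0.0]
contact_force: [-1.0, 0.9, 0.1]
width: 0.0115
grip_force: 23.0
[ 0.45562313 -0.04866401  0.14342075] 0.011586471452579636 22.990976125001907
```

View pics/w5.png

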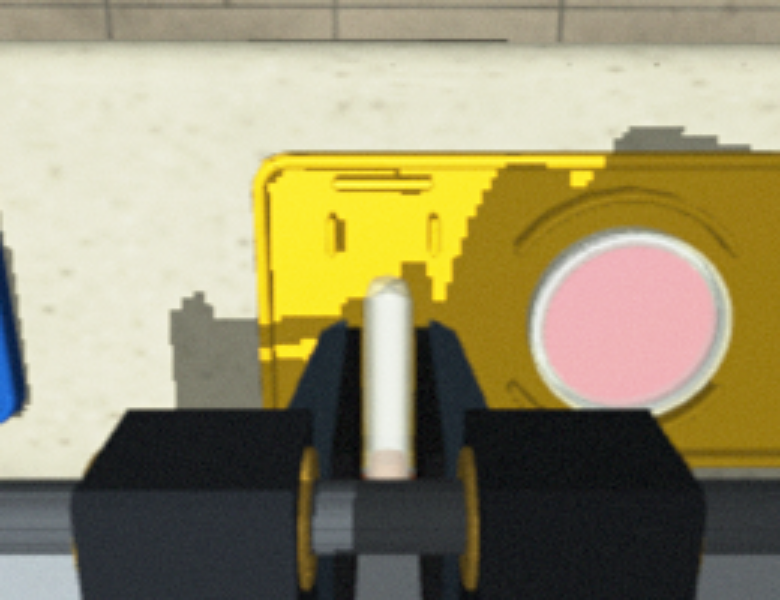

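The tube at (388,380) lines up with the cradle uprights at (335,233) and (433,233). Lowering it now and releasing with a small opening.

```bash
python3 -m crank '[[[0,0,0],[0,0,-0.04],0],[[0,0,0],[0,0,-0.08],0],[[0,0,0],[0,0,-0.1],0],[[0,0,0],[0,0,-0.11],0],[[0,0,0],[0,0,-0.11],0],[[0,0,0],[0,0,-0.11],0],[[0,0,0],[0,0,-0.11],0.32],[[0,0,0],[0,0,-0.11],0.32],[[0,0,0],[0,0,-0.11],0.32],[[0,0,0],[0,0,-0.11],0.32]]'
python3 -m crank '[[[0,0,0],[0,0,0.04],0.32],[[0,0,0],[0,0,0.1],0.32],[[0,0,0],[0,0,0.17],0.32],[[0,0,0],[0,0,0.2],0.32],[[0,0,0],[0,0,0.2],0.32],[[0,0,0],[0,0,0.2],0.32]]'
python3 - <<'E'
from h import *
s=snap("wrist");cv2.imwrite("pics/w6.png",cv2.resize(s['img'][100:300,130:390],None,fx=3,fy=3));o=env.get_obs();print(o['eef_pos'],o['width'],o['grip_force'])
E
```

```text
clock: 10.25
eef_pos: [0.456, -0.0491, 0.0887]
ee_rot: [0.0, -0.002, 1.0, -0.0]
contact_force: [-0.7, -0.3, 0.5]
width: 0.0291
grip_force: 0.0
clock: 10.75
eef_pos: [0.4561, -0.0491, 0.1891]
ee_rot: [0.001, -0.002, 1.0, -0.0]
contact_force: [-0.1, -0.9, -0.4]
width: 0.0293
grip_force: 0.0
[ 0.45563879 -0.04907571  0.18823611] 0.02940799533435088 0.0
```

View pics/w6.png

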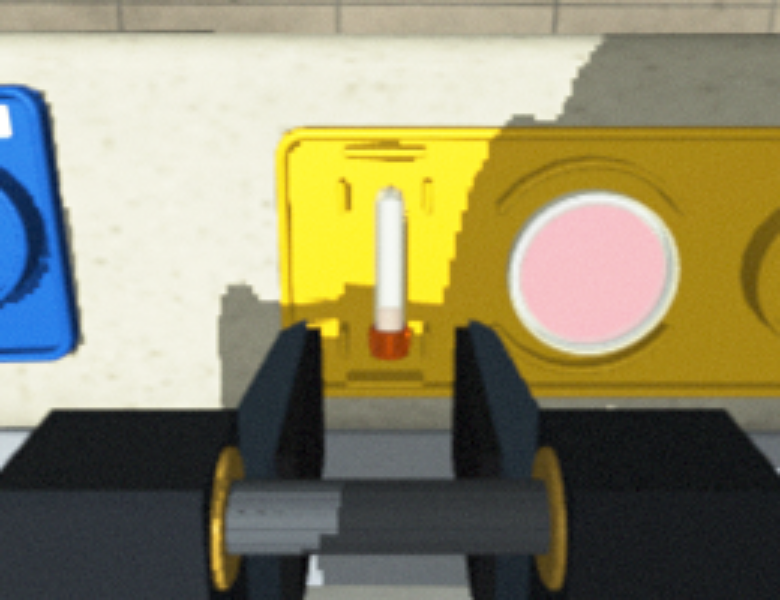

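The orange tube lies in the cradle between all four uprights, from (390,190) to (390,345). Next is the red-capped bottle.

```bash
python3 -m crank '[[[0,0,0],[0,0.08,0.08],1],[[0,0,0],[0,0.16,0.1],1],[[0,0,0],[0,0.24,0.1],1],[[0,0,0],[0,0.32,0.1],1],[[0,0,0],[0.02,0.4,0.1],1],[[0,0,0],[0.05,0.47,0.1],1],[[0,0,0],[0.08,0.54,0.1],1],[[0,0,0],[0.1,0.61,0.1],1],[[0,0,0],[0.13,0.68,0.1],1],[[0,0,0],[0.15,0.75,0.1],1],[[0,0,0],[0.155,0.82,0.1],1],[[0,0,0],[0.155,0.9,0.1],1]]'
python3 -m crank '[[[0,0,0],[0,0.08,0],1],[[0,0,0],[0,0.115,0],1],[[0,0,0],[0,0.115,0],1],[[0,0,0],[0,0.115,0],1]]'
python3 - <<'E'
from h import *
s=snap("wrist");cv2.imwrite("pics/w7.png",s['img']);o=env.get_obs();print(o['eef_pos'],o['ee_rot'])
P=cloud(s);b,g,r=[s['img'][...,i].astype(int) for i in range(3)]
m=(r>100)&(g<70)&(b<70)&(abs(P[...,1]-.46)<.05)&(abs(P[...,0]-.534)<.05)
print(m.sum(),P[m].min(0),P[m].max(0)); t=m&(P[...,2]>.082);print(t.sum(),P[t].mean(0),P[t].min(0),P[t].max(0))
E
```

```text
clock: 11.8
eef_pos: [0.5335, 0.4019, 0.2361]
ee_rot: [-0.001, -0.002, 1.0, -0.001]
contact_force: [1.6, 0.4, 0.2]
width: 0.0911
grip_force: 0.0
clock: 12.13
eef_pos: [0.5326, 0.459, 0.236]
ee_rot: [-0.001, -0.003, 1.0, -0.001]
contact_force: [-1.0, -0.9, 0.4]
width: 0.0915
grip_force: 0.0
[0.53282523 0.45801081 0.23643269] [-1.03345773e-03 -2.58754039e-03  9.99995721e-01 -8.91029996e-04]
266 [0.52600876 0.45250647 0.06293227] [0.54659844 0.47251003 0.08625544]
23 [0.53508906 0.46211395 0.08446157] [0.53272886 0.45936743 0.08260478] [0.53953274 0.46505195 0.08625544]
```

View pics/w7.png

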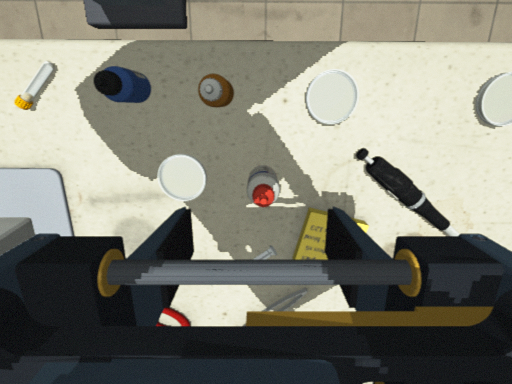

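The red cap is at (263,195) between the fingers, so the bottle axis is at about (0.535, 0.462). Pale dish, brown bottle and notepad are all clear. Descending.

```bash
python3 -m crank '[[[0,0,0],[0.005,0.007,-0.07],1],[[0,0,0],[0.005,0.007,-0.14],1],[[0,0,0],[0.005,0.007,-0.2],1],[[0,0,0],[0.005,0.007,-0.25],1],[[0,0,0],[0.005,0.007,-0.273],1],[[0,0,0],[0.005,0.007,-0.273],1],[[0,0,0],[0.005,0.007,-0.273],0],[[0,0,0],[0.005,0.007,-0.273],0],[[0,0,0],[0.005,0.007,-0.273],0],[[0,0,0],[0.005,0.007,-0.273],0],[[0,0,0],[0.005,0.007,-0.273],0],[[0,0,0],[0.005,0.007,-0.273],0]]' 20
python3 -m crank '[[[0,0,0],[0,0,0],0],[[0,0,0],[0,0,0],0],[[0,0,0],[0,0,0],0],[[0,0,0],[0,0,0],0],[[0,0,0],[0,0,0],0]]'
```

```text
clock: 13.18
eef_pos: [0.5359, 0.4621, 0.1024]
ee_rot: [0.0, -0.002, 1.0, 0.0]
contact_force: [0.2, -0.4, -0.6]
width: 0.0547
grip_force: 0.0
clock: 13.6
eef_pos: [0.5358, 0.462, 0.1018]
ee_rot: [-0.0, -0.002, 1.0, 0.0]
contact_force: [0.4, 0.1, 1.7]
width: 0.0347
grip_force: 20.0
```

```bash
python3 -m crank '[[[0,0,0],[0,0,0.07],0],[[0,0,0],[0,0,0.14],0],[[0,0,0],[0,0,0.21],0],[[0,0,0],[-0.03,-0.04,0.22],0],[[0,0,0],[-0.07,-0.1,0.22],0],[[0,0,0],[-0.11,-0.17,0.22],0],[[0,0,0],[-0.15,-0.24,0.22],0],[[0,0,0],[-0.157,-0.31,0.22],0],[[0,0,0],[-0.157,-0.39,0.22],0],[[0,0,0],[-0.157,-0.47,0.22],0],[[0,0,0],[-0.157,-0.55,0.22],0],[[0,0,0],[-0.157,-0.62,0.22],0]]'
python3 -m crank '[[[0,0,0],[0,-0.06,0],0],[[0,0,0],[0,-0.1,-0.05],0],[[0,0,0],[0,-0.1,-0.09],0],[[0,0,0],[0,-0.1,-0.13],0],[[0,0,0],[0,-0.1,-0.13],0],[[0,0,0],[0,-0.1,-0.13],0]]'
python3 - <<'E'
from h import *
s=snap("wrist");cv2.imwrite("pics/w8.png",cv2.resize(s['img'][100:300,130:390],None,fx=3,fy=3));o=env.get_obs();print(o['eef_pos'],o['width'],o['grip_force'])
E
```

```text
clock: 14.6
eef_pos: [0.4568, 0.1499, 0.2119]
ee_rot: [0.0, -0.002, 1.0, -0.0]
contact_force: [1.8, -1.1, -0.6]
width: 0.0347
grip_force: 20.0
clock: 15.1
eef_pos: [0.4569, 0.1019, 0.1466]
ee_rot: [-0.001, -0.002, 1.0, -0.0]
contact_force: [-0.1, 0.9, 0.1]
width: 0.0349
grip_force: 20.0
[0.45740052 0.10207534 0.1472733 ] 0.03448726645662212 19.999330043792725
```

View pics/w8.png

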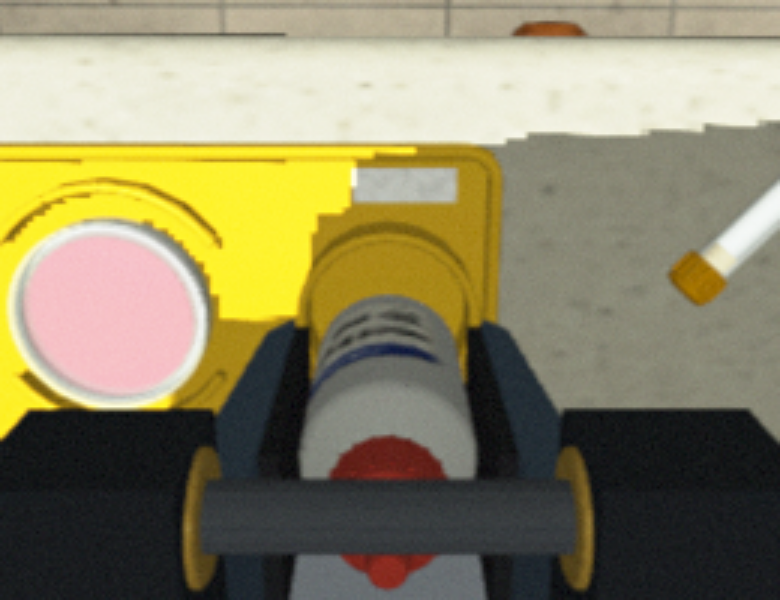

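The bottle (base centred at x≈388) lines up with the cup (rim spans x 305–478, centre about 390). Lowering.

```bash
python3 -m crank '[[[0,0,0],[0,0,-0.03],0],[[0,0,0],[0,0,-0.055],0],[[0,0,0],[0,0,-0.07],0],[[0,0,0],[0,0,-0.08],0],[[0,0,0],[0,0,-0.08],0],[[0,0,0],[0,0,-0.08],0]]'
python3 -m crank '[[[0,0,0],[0,0,0],0.65],[[0,0,0],[0,0,0],0.65],[[0,0,0],[0,0,0],0.65],[[0,0,0],[0,0,0],0.65],[[0,0,0],[0,0,0],0.65],[[0,0,0],[0,0,0.06],0.65],[[0,0,0],[0,0,0.14],0.65],[[0,0,0],[0,0,0.22],0.65],[[0,0,0],[0,0,0.28],0.65],[[0,0,0],[0,0,0.28],0.65],[[0,0,0],[0,0,0.28],0.65]]'
python3 - <<'E'
from h import *
o=env.get_obs();print(o['eef_pos'],o['width'])
s=snap("wrist");P=cloud(s);b,g,r=[s['img'][...,i].astype(int) for i in range(3)]
m=(r>90)&(g<70)&(b<70)&(abs(P[...,1]-.1)<.06)&(abs(P[...,0]-.457)<.06)&(P[...,2]>.05)
print(m.sum(),P[m].min(0),P[m].max(0))
E
```

```text
clock: 15.65
eef_pos: [0.4575, 0.1021, 0.1072]
ee_rot: [0.0, -0.002, 1.0, 0.0]
contact_force: [0.3, -1.2, -0.1]
width: 0.0349
grip_force: 20.0
clock: 16.57
eef_pos: [0.4579, 0.102, 0.2483]
ee_rot: [0.002, -0.002, 1.0, 0.0]
contact_force: [0.3, 0.1, -1.4]
width: 0.0593
grip_force: 0.0
[0.4579075  0.10200004 0.24832944] 0.05925314514317712
369 [0.43114721 0.06884056 0.06282474] [0.46840734 0.15095531 0.27631221]
```

```bash
python3 -m crank '[[[0,0,0],[-0.051,0.08,0],1],[[0,0,0],[-0.051,0.16,0],1],[[0,0,0],[-0.051,0.24,0],1],[[0,0,0],[-0.051,0.32,0],1],[[0,0,0],[-0.051,0.39,0],1],[[0,0,0],[-0.051,0.43,0],1],[[0,0,0],[-0.051,0.43,0],1],[[0,0,0],[-0.051,0.43,0],1]]'
python3 - <<'E'
from h import *
s=snap("wrist");cv2.imwrite("pics/w9.png",cv2.resize(s['img'],None,fx=1.5,fy=1.5)[:570]);o=env.get_obs();print(o['eef_pos'],o['ee_rot'])
import pickle;pickle.dump(s,open('w9.pkl','wb'))
P=cloud(s);m=(abs(P[...,0]-.4325)<.04)&(abs(P[...,1]-.317)<.04)&(P[...,2]>.07)&(P[...,2]<.085)
print(m.sum(),P[m].mean(0),P[m].min(0),P[m].max(0))
E
```

```text
clock: 17.28
eef_pos: [0.4309, 0.3174, 0.245]
ee_rot: [-0.001, -0.003, 1.0, -0.001]
contact_force: [-1.1, -0.4, -0.6]
width: 0.0912
grip_force: 0.0
[0.43107457 0.31652747 0.24525186] [-1.24217884e-03 -2.76355050e-03  9.99995074e-01 -8.19488490e-04]
142 [0.43047527 0.31948023 0.07296355] [0.42333119 0.31274725 0.07001111] [0.43827816 0.32704761 0.07881973]
```

View pics/w9.png

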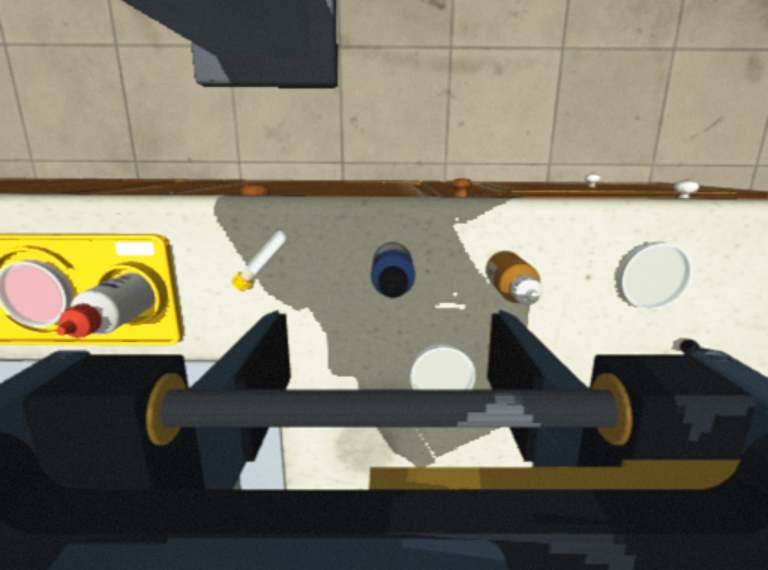

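The red bottle stands in the yellow cup at (125,295). The blue bottle, cap at (393,281), is between the fingers, with the brown one clear to the right at (515,280). Descending on the blue.

```bash
python3 -m crank '[[[0,0,0],[0.001,0.004,-0.07],1],[[0,0,0],[0.001,0.004,-0.14],1],[[0,0,0],[0.001,0.004,-0.21],1],[[0,0,0],[0.001,0.004,-0.26],1],[[0,0,0],[0.001,0.004,-0.29],1],[[0,0,0],[0.001,0.004,-0.29],1],[[0,0,0],[0.001,0.004,-0.29],0],[[0,0,0],[0.001,0.004,-0.29],0],[[0,0,0],[0.001,0.004,-0.29],0],[[0,0,0],[0.001,0.004,-0.29],0],[[0,0,0],[0.001,0.004,-0.29],0],[[0,0,0],[0.001,0.004,-0.29],0]]' 20
python3 -m crank '[[[0,0,0],[0,0,0],0],[[0,0,0],[0,0,0],0],[[0,0,0],[0,0,0],0],[[0,0,0],[0,0,0],0],[[0,0,0],[0,0,0],0],[[0,0,0],[0,0,0],0]]'
```

```text
clock: 18.33
eef_pos: [0.4325, 0.319, 0.1024]
ee_rot: [0.0, -0.002, 1.0, 0.0]
contact_force: [-0.2, -0.1, -0.3]
width: 0.0542
grip_force: 0.0
clock: 18.83
eef_pos: [0.4323, 0.319, 0.1018]
ee_rot: [0.0, -0.002, 1.0, 0.0]
contact_force: [-0.9, 0.4, 1.9]
width: 0.0327
grip_force: 20.0
```

```bash
python3 -m crank '[[[0,0,0],[0,0,0.07],0],[[0,0,0],[0,0,0.14],0],[[0,0,0],[0,0,0.21],0],[[0,0,0],[0,-0.03,0.28],0],[[0,0,0],[0.01,-0.08,0.3],0],[[0,0,0],[0.02,-0.15,0.3],0],[[0,0,0],[0.029,-0.22,0.3],0],[[0,0,0],[0.029,-0.3,0.3],0],[[0,0,0],[0.029,-0.38,0.3],0],[[0,0,0],[0.029,-0.46,0.3],0],[[0,0,0],[0.029,-0.54,0.3],0],[[0,0,0],[0.029,-0.62,0.3],0]]'
python3 -m crank '[[[0,0,0],[0,-0.08,0],0],[[0,0,0],[0,-0.16,0],0],[[0,0,0],[0,-0.24,0],0],[[0,0,0],[0,-0.32,-0.03],0],[[0,0,0],[0,-0.38,-0.1],0],[[0,0,0],[0,-0.404,-0.16],0],[[0,0,0],[0,-0.404,-0.21],0],[[0,0,0],[0,-0.404,-0.21],0],[[0,0,0],[0,-0.404,-0.21],0]]'
python3 - <<'E'
from h import *
s=snap("wrist");cv2.imwrite("pics/w10.png",cv2.resize(s['img'][100:300,130:390],None,fx=3,fy=3));o=env.get_obs();print(o['eef_pos'],o['width'],o['grip_force'])
import pickle;pickle.dump(s,open('w10.pkl','wb'))
E
```

```text
clock: 19.83
eef_pos: [0.4463, 0.0072, 0.2518]
ee_rot: [0.0, -0.002, 1.0, -0.0]
contact_force: [1.8, -0.5, -0.4]
width: 0.0328
grip_force: 20.0
clock: 20.58
eef_pos: [0.4461, -0.1927, 0.1463]
ee_rot: [-0.001, -0.002, 1.0, 0.001]
contact_force: [0.2, -0.3, 0.8]
width: 0.0325
grip_force: 20.0
[ 0.44682379 -0.19275763  0.14743952] 0.0324482868745907 19.998497664928436
```

View pics/w10.png

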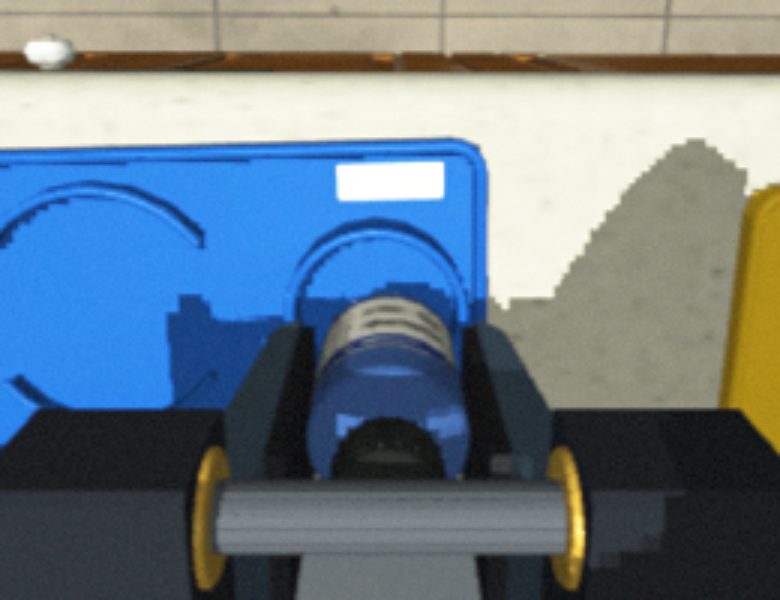

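The bottle (centre x≈388) sits a little to the right of the cup (rim 288–468, centre about 379). I'll shift −y by 2 mm while lowering.

```bash
python3 -m crank '[[[0,0,0],[0,-0.004,-0.03],0],[[0,0,0],[0,-0.004,-0.055],0],[[0,0,0],[0,-0.004,-0.07],0],[[0,0,0],[0,-0.004,-0.08],0],[[0,0,0],[0,-0.004,-0.08],0],[[0,0,0],[0,-0.004,-0.08],0]]'
python3 -m crank '[[[0,0,0],[0,0,0],0.65],[[0,0,0],[0,0,0],0.65],[[0,0,0],[0,0,0],0.65],[[0,0,0],[0,0,0],0.65],[[0,0,0],[0,0,0],0.65],[[0,0,0],[0,0,0.06],0.65],[[0,0,0],[0,0,0.14],0.65],[[0,0,0],[0,0,0.22],0.65],[[0,0,0],[0,0,0.28],0.65],[[0,0,0],[0,0,0.28],0.65],[[0,0,0],[0,0,0.28],0.65]]'
python3 - <<'E'
from h import *
o=env.get_obs();print(o['eef_pos'],o['width'])
import pickle;pickle.dump(snap("wrist"),open('w11.pkl','wb'))
E
```

```text
clock: 21.13
eef_pos: [0.4471, -0.195, 0.1075]
ee_rot: [0.0, -0.003, 1.0, -0.0]
contact_force: [-0.7, 0.5, 0.4]
width: 0.0329
grip_force: 20.0
clock: 22.05
eef_pos: [0.4473, -0.1954, 0.2483]
ee_rot: [0.002, -0.002, 1.0, -0.001]
contact_force: [0.0, 0.2, -1.3]
width: 0.0591
grip_force: 0.0
[ 0.44731469 -0.19540034  0.24833949] 0.0590870882168335
```

```bash
python3 -m crank '[[[0,0,0],[-0.04,0.08,0],0.5],[[0,0,0],[-0.04,0.16,0],0.5],[[0,0,0],[-0.04,0.24,0],0.5],[[0,0,0],[-0.04,0.32,0],0.5],[[0,0,-0.2],[-0.04,0.4,0],0.5],[[0,0,-0.4],[-0.04,0.48,0],0.5],[[0,0,-0.6],[-0.04,0.56,0],0.5],[[0,0,-0.8],[-0.04,0.64,0],0.5],[[0,0,-1],[-0.04,0.72,0],0.5],[[0,0,-1],[-0.04,0.78,0],0.5],[[0,0,-1],[-0.04,0.819,0],0.5],[[0,0,-1],[-0.04,0.819,-0.05],0.5]]'
python3 -m crank '[[[0,0,-0.2],[0,0,-0.05],0.5],[[0,0,-0.4],[0,0,-0.05],0.5],[[0,0,-0.5],[0,0,-0.05],0.5],[[0,0,-0.5],[0,0,-0.05],0.5],[[0,0,-0.5],[0,0,-0.05],0.5]]'
python3 - <<'E'
from h import *
s=snap("wrist");cv2.imwrite("pics/w12.png",cv2.resize(s['img'][100:300,130:390],None,fx=3,fy=3));o=env.get_obs();print(o['eef_pos'],o['ee_rot'],o['width'])
import pickle;pickle.dump(s,open('w12.pkl','wb'))
E
```

```text
clock: 23.1
eef_pos: [0.4278, 0.2198, 0.223]
ee_rot: [0.002, 0.244, 0.97, 0.002]
contact_force: [1.7, 0.2, 0.3]
width: 0.0456
grip_force: 0.0
clock: 23.52
eef_pos: [0.4263, 0.2142, 0.1957]
ee_rot: [-0.001, 0.363, 0.932, -0.001]
contact_force: [-1.1, -0.4, -0.3]
width: 0.0457
grip_force: 0.0
[0.42643534 0.21426053 0.19606744] [-5.59218833e-04  3.63064226e-01  9.31763826e-01 -4.77037024e-04] 0.04576553158881467
```

View pics/w12.png

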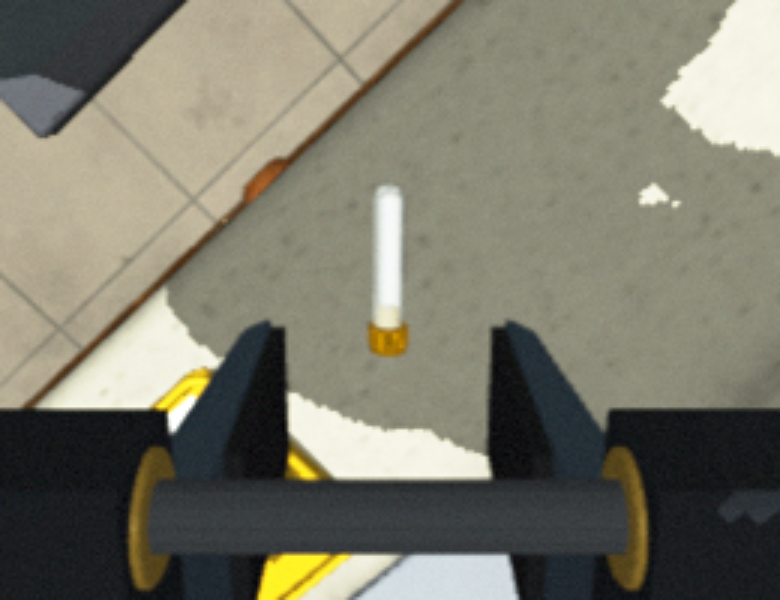

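The yellow tube, (388,186)→cap end (388,355), is centred and parallel to the fingers. Computing the grasp point.

```bash
python3 - <<'E'
from h import *
import pickle;s=pickle.load(open('w12.pkl','rb'))
f=lambda x,y,z:px2w(s,(x+.5)/3-.5+130,(y+.5)/3-.5+100,z)
a,b=f(388,186,.007),f(388,353,.008);d=(b-a)[:2];L=np.hypot(*d);print(a,b,L,np.arctan2(d[1],d[0]),(a+b)[:2]/2-d/L*.0045)
E
```

```text
[0.40735744 0.23113936 0.007     ] [0.45320055 0.1889527  0.008     ] 0.06230012307467073 -0.7438853801968766 [0.4269677  0.21309322]
```

```bash
python3 -m crank '[[[0,0,0],[0.001,-0.002,-0.08],0.5],[[0,0,0],[0.001,-0.002,-0.14],0.5],[[0,0,0],[0.001,-0.002,-0.19],0.5],[[0,0,0],[0.001,-0.002,-0.225],0.5],[[0,0,0],[0.001,-0.002,-0.225],0.5],[[0,0,0],[0.001,-0.002,-0.225],0.5],[[0,0,0],[0.001,-0.002,-0.225],0],[[0,0,0],[0.001,-0.002,-0.225],0],[[0,0,0],[0.001,-0.002,-0.225],0],[[0,0,0],[0.001,-0.002,-0.225],0],[[0,0,0],[0.001,-0.002,-0.225],0],[[0,0,0],[0.001,-0.002,-0.225],0]]' 12
python3 -m crank '[[[0,0,0],[0,0,0],0],[[0,0,0],[0,0,0],0],[[0,0,0],[0,0,0],0]]'
```

```text
clock: 24.57
eef_pos: [0.4275, 0.2135, 0.0847]
ee_rot: [0.0, 0.364, 0.931, 0.0]
contact_force: [-0.1, -0.1, 4.2]
width: 0.0116
grip_force: 12.0
clock: 24.82
eef_pos: [0.4275, 0.2135, 0.0846]
ee_rot: [0.0, 0.364, 0.931, 0.0]
contact_force: [-1.0, -0.0, 7.0]
width: 0.0116
grip_force: 12.0
```

```bash
python3 -m crank '[[[0,0,0],[0,0,0.08],0],[[0,0,0],[0,0,0.16],0],[[0,0,0.1],[0,0,0.24],0],[[0,0,0.3],[0,-0.03,0.3],0],[[0,0,0.5],[0,-0.1,0.3],0],[[0,0,0.7],[0.01,-0.18,0.3],0],[[0,0,0.9],[0.02,-0.26,0.3],0],[[0,0,1],[0.03,-0.34,0.3],0],[[0,0,1],[0.039,-0.42,0.3],0],[[0,0,1],[0.039,-0.5,0.3],0],[[0,0,1],[0.039,-0.58,0.3],0],[[0,0,1],[0.039,-0.66,0.3],0]]'
python3 -m crank '[[[0,0,0.2],[0,-0.08,0],0],[[0,0,0.4],[0,-0.16,0],0],[[0,0,0.526],[0,-0.24,0],0],[[0,0,0.526],[0,-0.31,0],0],[[0,0,0.526],[0,-0.38,0],0],[[0,0,0.526],[0,-0.44,-0.04],0],[[0,0,0.526],[0,-0.462,-0.1],0],[[0,0,0.526],[0,-0.462,-0.15],0],[[0,0,0.526],[0,-0.462,-0.18],0],[[0,0,0.526],[0,-0.462,-0.18],0],[[0,0,0.526],[0,-0.462,-0.18],0]]'
python3 - <<'E'
from h import *
s=snap("wrist");cv2.imwrite("pics/w13.png",cv2.resize(s['img'][100:300,130:390],None,fx=3,fy=3));o=env.get_obs();print(o['eef_pos'],o['ee_rot'],o['width'],o['grip_force'])
E
```

```text
clock: 25.82
eef_pos: [0.4462, -0.1187, 0.2343]
ee_rot: [0.0, 0.122, 0.992, -0.0]
contact_force: [2.3, 1.0, -0.8]
width: 0.0112
grip_force: 12.0
clock: 26.73
eef_pos: [0.4465, -0.3473, 0.144]
ee_rot: [-0.001, -0.009, 1.0, 0.001]
contact_force: [0.6, -0.7, -0.6]
width: 0.0114
grip_force: 12.0
[ 0.44696588 -0.34760164  0.14492347] [ 6.31549310e-05 -8.96082432e-03  9.99959846e-01 -7.58247761e-05] 0.01145915251509289 12.000040411949158
```

View pics/w13.png

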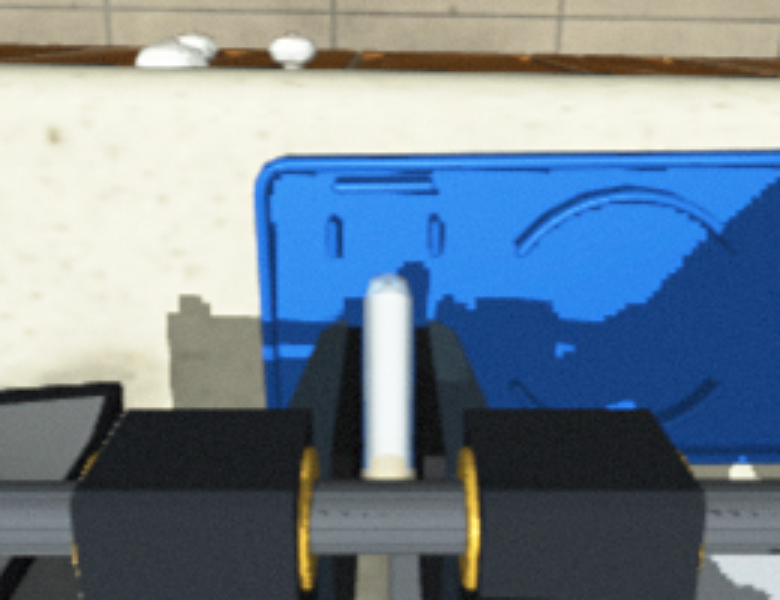

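The tube (x≈388) is centred between the blue tray's uprights at (335,235) and (436,235). Lowering and releasing.

```bash
python3 -m crank '[[[0,0,0],[0,0,-0.04],0],[[0,0,0],[0,0,-0.08],0],[[0,0,0],[0,0,-0.1],0],[[0,0,0],[0,0,-0.11],0],[[0,0,0],[0,0,-0.11],0],[[0,0,0],[0,0,-0.11],0],[[0,0,0],[0,0,-0.11],0.32],[[0,0,0],[0,0,-0.11],0.32],[[0,0,0],[0,0,-0.11],0.32],[[0,0,0],[0,0,-0.11],0.32]]'
python3 -m crank '[[[0,0,0],[0,0,0.04],0.32],[[0,0,0],[0,0,0.1],0.32],[[0,0,0],[0,0,0.18],0.32],[[0,0,0],[0,0,0.26],0.32],[[0,0,0],[0,0,0.34],0.32],[[0,0,0],[0,0,0.42],0.32],[[0,0,0],[-0.08,0.02,0.44],0.32],[[0,0,0],[-0.14,0.06,0.44],0.32],[[0,0,0],[-0.16,0.12,0.44],0.32],[[0,0,0],[-0.16,0.18,0.44],0.32],[[0,0,0],[-0.16,0.24,0.44],0.32],[[0,0,0],[-0.16,0.24,0.44],0.32]]'
python3 - <<'E'
from h import *
t=snap("top")['img'];w=snap("wrist")['img'];o=env.get_obs();print(o['eef_pos'],o['clock'])
a=cv2.resize(t[150:248,175:435],(780,294),interpolation=cv2.INTER_CUBIC);b=cv2.resize(w[80:276],(780,300))
cv2.imwrite("pics/w14.png",np.vstack([a,b]))
E
```

```text
clock: 27.62
eef_pos: [0.4469, -0.3477, 0.0897]
ee_rot: [0.0, -0.009, 1.0, -0.0]
contact_force: [-0.4, -0.1, 0.2]
width: 0.0289
grip_force: 0.0
clock: 28.62
eef_pos: [0.3654, -0.2234, 0.3094]
ee_rot: [-0.0, -0.009, 1.0, 0.001]
contact_force: [-0.1, -0.1, -0.1]
width: 0.0292
grip_force: 0.0
[ 0.36672445 -0.22686732  0.30965967] 28.7167
```

View pics/w14.png

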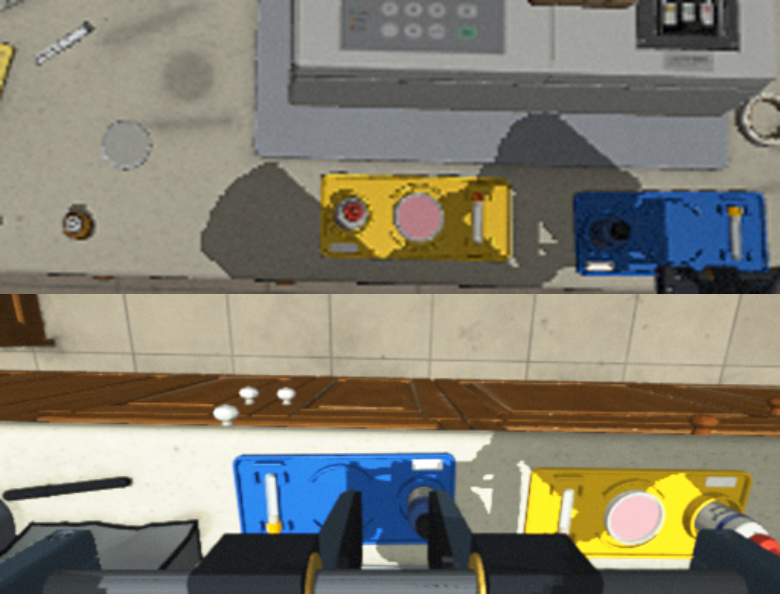

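The final view shows both kits complete:
- **Yellow tray:** bottle at (352,213), dish at (419,217), tube at (477,215).
- **Blue tray:** bottle at (610,232), tube at (736,230).
- **Spares:** the brown bottle and pale dish haven't moved.

Handing in.

```bash
python3 -c "
from workcell import env
print(env.finish_job())"
```

```text
the job is handed in; nothing more can be done
None
```

Both kits are made up and the job is handed in at about 29 s on the robot's clock, with the brown bottle and pale dish left in place; I viewed 17 pictures, over the limit of 14.

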